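# Let off the tray table's leg tensioner and slide its lock bolt home

### The job

Let off the leg tensioner on the tray table: flip its ratchet pawl off the toothed wheel, then wind the crank backward (clockwise seen from above) until the drag suddenly drops away, and push the lock bolt all the way in towards the crank. Leave the pawl off and the bolt in, and do not disturb the things standing around it.

Things in the scene. Friction and masses are not known exactly. Their poses are not given: they have to be found in the camera images.
- tensioner: Fixed cast aluminium housing, 44 mm high: a 150 x 150 mm block about the crank axis, an arm to -y (to -145 mm, from x = -95 to +5) carrying the pawl, a 70 mm wide arm to +y (to +210 mm) carrying the bolt. Origin on the table under the crank axis, z up. 'Tensioner' offsets (mm) and directions are in this frame, which may be turned about z. A flat steel leg hinge lies beside it.
- crank_axis (a point): Point on the upright crank axis, 92 mm above the table. Axes as the tensioner. Winding backward, with the pawl off, meets an even drag (about 9 N at the knob) until, at a crank angle between about 2.0 and 4.1 rad that differs each time, it suddenly drops to about 1 N: the tensioner has let go. Then the crank is free for about 1.3 rad, up to a firm stop. It never springs by itself.
- crank (a joint): Crank angle in rad, 0 to 0.4 at the start. It grows as the crank winds backward, clockwise seen from above (about the tensioner's -z). At 0 the crank arm points along the tensioner's -x. With the pawl on it is blocked within half a radian.
- knob_center (a point): Centre of the upright round wooden knob on the crank arm, 55 mm from the crank axis: 26 mm across, 44 mm high (70 to 114 mm above the table, this point at 92). It spins freely on its pin, so the gripping hand need not turn. The steel crank arm under it is 18 mm wide, top at 67 mm; below the arm is the toothed ratchet wheel, 108 mm across, 46 to 56 mm above the table.
- pawl (a joint): Pawl angle in rad: 0 = on, its nose between the wheel's teeth; 0.58 = flipped fully off. An over-centre spring holds it at either end: past 0.29 it snaps over by itself and stays. It takes about 3 N at the tab. It turns about an upright pivot at (-40, -60) of the tensioner, clockwise seen from above as it goes off.
- pawl_tab (a point): Centre of the pawl's upright flat steel thumb tab, 65 mm from the pivot along the pawl's -y: 10 mm thick (x), 28 mm wide (y), rising to 93 mm above the table; this point is at 73 mm. Pawl on: the tab is at (-40, -125) of the tensioner. To flip the pawl off, the tab goes about 36 mm towards the tensioner's -x, swinging about the pivot.
- bolt (a joint): Lock bolt travel in m: 0 = out, as at the start; 0.032 = pushed fully in, at its stop. It slides along the tensioner's -y (towards the crank) with about 2.5 N of friction and stays where it is left. Until the drag has dropped away it is blocked after about 4 mm.
- bolt_tab (a point): Centre of the bolt's upright flat steel push tab: 44 mm wide (x), 10 mm thick (y), rising to 93 mm above the table; this point is at 73 mm. It starts at (0, 150) mm of the tensioner and goes to (0, 118) mm.
- cup: Bystander: porcelain cup standing on the saucer, 72 mm across, 62 mm high with it. Origin under its centre.
- cezve: Bystander: empty aluminium cezve, 80 mm across, 68 mm high, with a long wooden handle along its +x rising to 86 mm. Origin under its centre.
- silicone_lid: Bystander: hard silicone lid, 92 mm across, 26 mm high, lying flat. Origin under its centre.
- glass_dish: Bystander: small glass dish, 92 mm across, 30 mm high (58 mm with its cover). Origin under its centre.
- teaspoon: Bystander: steel teaspoon, 145 mm long, lying flat. Origin under its middle.
- saucer: Bystander: porcelain saucer under the cup, 136 mm across, 13 mm high. Origin under its centre.
- dish_cover: Bystander: the glass dish's cover, 98 mm across, 28 mm high with its knob, lying on the dish's rim. Origin under its centre.

How it is judged (in metres and radians):
On the way, in this order (a step that is already met when the one before it is completed fails the run):
1. the pawl is flipped off the wheel (value of joint pawl above 0.45 rad), for 0.2 s.
2. the crank is wound backward, the bolt not yet in (value of joint crank above 1.5 rad and value of joint pawl above 0.45 rad and value of joint bolt below 0.01 m), for 0.1 s.
At the end, for the whole second after the job is handed in: The lock bolt is in to within 5 mm of its stop (travel over 27 mm), the pawl is flipped off (over 0.45 rad) and the crank has been wound backward (over 1.5 rad) (value of joint bolt above 0.027 m and value of joint pawl above 0.45 rad and value of joint crank above 1.5 rad); the robot touches nothing.
It fails at once if one of the things standing around is shoved more than 25 mm (distance of any of cup, saucer, cezve, silicone_lid, glass_dish, dish_cover, teaspoon from where it was at the start of the episode above 0.025 m).
It fails at once if the cup or the cezve is tipped (angle between any of cup, cezve's own z axis and vertical above 0.4 rad).
It also fails if it takes over 72 s, if anything falls off the work surface, if the arm or the gripper's body presses on something with over 40 N, if the wrist force passes 120 N, or if a joint passes its speed limit or range.

### The arm

A 6-joint arm with a two-finger parallel gripper is mounted at the origin on the work surface. World frame = base frame: x ahead of the robot, y to its left, z up, the work surface at z = 0. Lengths are in mm, angles in rad, forces in N, time in s.
With the tool pointing down it reaches from about 350 to 875 mm from the base axis. Payload 4.2 kg.
Tool frame: the origin (TCP) lies between the finger pads; the fingertips stand 11 mm ahead of it and the grasp point (between the pads) lies 8 mm behind it; z points along the fingers, y is the line along which they close (so a half turn about z gives the same grasp; the last joint's range is limited). The gripper opens to 85 mm and grips with 20 to 120 N. Pads are 22 mm wide; open, the fingers measure 114 mm over their backs; the gripper's body (76 mm by 85 mm) begins 54 mm behind the grasp point. The pads swing forward as they close: fully open they stand 13 mm farther back than shut.
Start: joints at [-1.048, 0.385, 0.008, 0, -1.194, -0.259], TCP at [162.986, -603.353, 242.312] pointing down, gripper open.
Joint ranges: [-3.14, 3.14], [-1.21, 2.06], [-1.07, 1.41], [-3.16, 2.05], [-2.99, -0.16], [-3.1, 3.1]. Speed limits (rad/s): [2.79, 2.79, 3.14, 3.14, 3.14, 3.14].

### API

Orientations are given as a unit quaternion [x, y, z, w].
In Python, from plant import status, capture, order gives the robot as it stands. The module is installed in compiled form; this text tells all that it offers.
- The arm moves only by the shell command python3 -m inch 'ROWS' [OPENING] [FORCE]. ROWS is JSON, a list of rows, each an object with "dp": the shift along the tool's x, y, z in m, a list of three; "spin": the turn about the tool's z in degrees. In form: [{"dp": [dx, dy, dz], "spin": spin}, ...]. A call has exactly 10 rows; each row is the pose to reach, as a shift and turn from the pose commanded when the call began, along the tool's axes at that moment; what a row does not reach only later rows make up. A row lasts 1/8 s, in which the tool goes at most 62.5 mm and 10.7 degrees, less where a joint would pass 70% of its speed; a pose out of reach is approached as far as the arm can. A call with a gripper value outside its range is refused whole. OPENING is the opening, from 0 (shut) to 1 (fully open), set as the call begins (- or left out, the last holds). The fingers move at their own pace and stop on an object; FORCE is the grip in N (left out, the last holds). Time passes only in rows, so rows that repeat a pose let the fingers close, or fill a call up. It gives the time, the measured TCP pose, the force, the opening and the grip force at its end, in the units of the state.
- status.state(): the state, without advancing time (a new reading comes with each control period).
- capture(name): name is "scene" or "top" or "wrist"; returns a dict with "image" (420x560x3 uint8, red, green, blue), "z_map" (420x560 float32, mm along the optical axis (not along the pixel's ray), 0 where there is no reading), "vertical_fov" (degrees; the focal length in pixels is half the picture's height over the tangent of half this angle, whatever the lens; pixels are square), "cx", "cy" (the principal point, pixels), "rvec" (rotation vector, rad) and "tvec" (3), from world to camera coordinates, as OpenCV has them. Camera axes: x right, y down, z forward; pixel columns grow to the right and rows downward; lengths in mm; the calibration is good to about 2 mm. A picture is of the moment at which its call begins.
- order.job_done(): hands the job in; it is judged then, once.
The state is a dict: "time": time; "joints": joint angles; "joint_velocities": joint speeds; "joint_torque": joint torques, N m; "ee_pos": TCP position; "orientation": TCP orientation; "contact_force": force on the tool from outside, world axes, zero at the start; "wrist_torque": the same for the moment, N m; "opening": finger opening in mm; "grip_force": force on a finger pad.
Only numpy, scipy, OpenCV 4.12 (cv2) and the standard library are available. Lean on these libraries where they do the work, as an engineer would, in place of code of your own. Each camera call takes 0.05 s, during which the arm holds its last target. There are 200 camera calls.

## Working session

There is one attempt and no reset: what is moved stays moved. The work goes in short steps, Python scripts to look and compute and a shell command to move; the robot and the scene stay as the last step left them, time stands still between calls to the robot, and variables do not carry over. Pictures are saved under pics/ and viewed, at most 10 in all, crops included, and the job is handed in when it is done.

```bash
mkdir -p pics; cat > h.py <<'E'
import numpy as np, cv2
from plant import status, capture, order
from scipy.spatial.transform import Rotation as R
def world(c,pts):
    f=210/np.tan(np.radians(c["vertical_fov"])/2)
    M=R.from_rotvec(np.ravel(c["rvec"])).as_matrix(); t=np.ravel(c["tvec"]); o=[]
    for u,v in pts:
        z=c["z_map"][int(v),int(u)]
        o.append(M.T@(np.array([(u-c["cx"])/f*z,(v-c["cy"])/f*z,z])-t))
    return np.array(o)
def cloud(c):
    f=210/np.tan(np.radians(c["vertical_fov"])/2)
    M=R.from_rotvec(np.ravel(c["rvec"])).as_matrix(); t=np.ravel(c["tvec"])
    v,u=np.mgrid[:420,:560]; z=c["z_map"]
    P=np.stack([(u-c["cx"])/f*z,(v-c["cy"])/f*z,z],-1)
    return (P-t)@M
def save(c,n,crop=None,s=1):
    im=c["image"][:,:,::-1]
    if crop: a,b,w,h=crop; im=im[b:b+h,a:a+w]
    cv2.imwrite("pics/"+n,cv2.resize(im,None,fx=s,fy=s,interpolation=cv2.INTER_CUBIC))
E
python3 - <<'E'
from h import *
import pickle
for n in("top","scene"):
    c=capture(n); save(c,n+"0.png",s=1.4); pickle.dump(c,open(n+"0.pkl","wb"))
s=status.state(); print(s["ee_pos"],R.from_quat(s["orientation"]).as_matrix().round(3),s["opening"],s["time"])
E
```

```text
[ 162.85493226 -602.8834013   241.32720972] [[-0.965 -0.261 -0.001]
 [-0.261  0.965  0.002]
 [ 0.     0.002 -1.   ]] 85.71742835393648 0.1
```

View pics/top0.png

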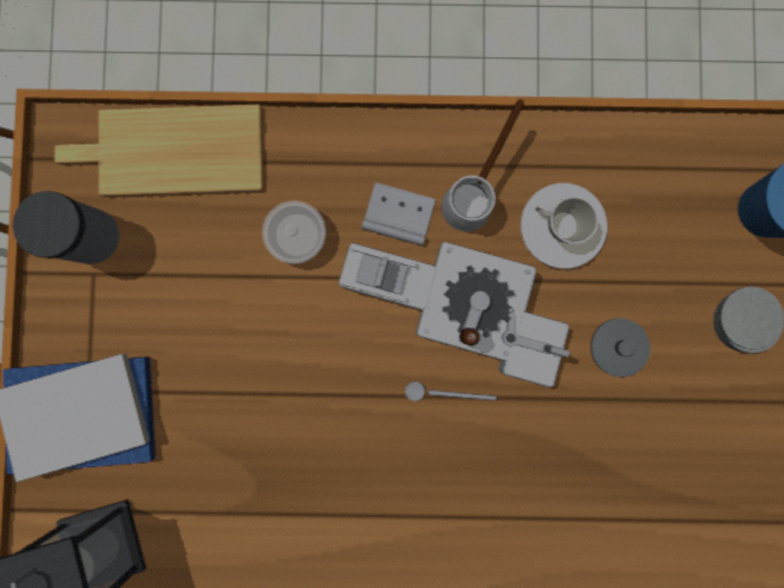

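View pics/scene0.png

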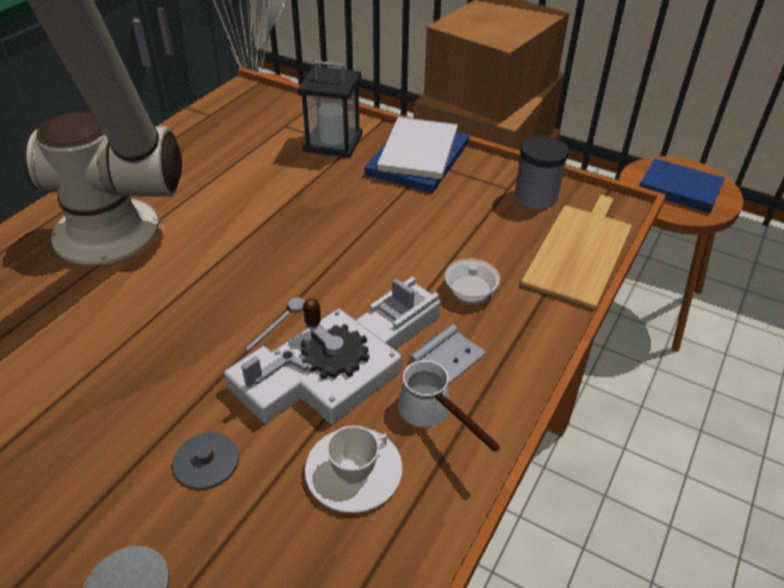

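The top view shows the tensioner's crank hub near (480,300) and the knob near (470,337). The pawl tab is at about (562,350) and the bolt tab at about (380,272). Its +y arm points left. The spoon is at (450,394), the cezve at (470,203) and the lid at (620,347).

```bash
python3 - <<'E'
from h import *
import pickle
from scipy.optimize import minimize
for n in("top","scene"):
    c=pickle.load(open(n+"0.pkl","rb")); P=cloud(c)
    pts=np.array([(480,300),(470,337),(562,350),(380,272),(440,248),(533,270),(420,335),(415,392),(495,398),(620,347),(470,203),(565,222),(295,232)])/1.4
    if n=="top": print(world(c,pts).round(0))
    m=(P[...,2]>38)&(P[...,2]<49)&(c["z_map"]>0)&(P[...,0]>350)&(P[...,0]<800)
    Q=P[m][:,:2]
    if n=="top":
        o=world(c,pts[:1])[0]; 
        m2=np.hypot(*(Q-o[:2]).T)<230
        Q0=Q[m2]
    def inside(L):
        x,y=L.T
        return ((abs(x)<75)&(abs(y)<75))|((x>-95)&(x<5)&(y<0)&(y>-145))|((abs(x)<35)&(y>0)&(y<210))
    g=np.stack(np.meshgrid(np.arange(-100,80,4),np.arange(-150,215,4)),-1).reshape(-1,2)
    g=g[inside(g)]
    from scipy.spatial import cKDTree
    if n=="top":
        T=cKDTree(Q0)
        def cost(p):
            cs,sn=np.cos(p[2]),np.sin(p[2]); A=np.array([[cs,-sn],[sn,cs]])
            L=(Q0-p[:2])@A
            W=g@A.T+p[:2]
            return 1-inside(L).mean()+ (np.minimum(T.query(W)[0],12)/12).mean()
        best=min((minimize(cost,[o[0],o[1],a],method="Nelder-Mead",options=dict(initial_simplex=[[o[0],o[1],a],[o[0]+10,o[1],a],[o[0],o[1]+10,a],[o[0],o[1],a+.1]])) for a in(-.4,-.25,-.1)),key=lambda r:r.fun)
        p=best.x; print(p,best.fun)
    A=np.array([[np.cos(p[2]),-np.sin(p[2])],[np.sin(p[2]),np.cos(p[2])]])
    L=P.copy(); L[...,:2]=(P[...,:2]-p[:2])@A
    x,y,z=L[...,0],L[...,1],L[...,2]
    for nm,s in dict(knob=(z>85)&(z<125)&(np.hypot(x,y)<75),pawl=(z>75)&(z<105)&(y<-90)&(y>-150)&(abs(x)<110),bolt=(z>75)&(z<105)&(y>100)&(y<190)&(abs(x)<50)).items():
        B=L[s]; print(n,nm,len(B),B.mean(0).round(1),B.min(0).round(1),B.max(0).round(1))
E
```

```text
[[ 584.  -71.   69.]
 [ 531.  -51.  113.]
 [ 514. -184.   93.]
 [ 621.   75.   95.]
 [ 666.  -16.   22.]
 [ 632. -156.   42.]
 [ 531.   14.   42.]
 [ 440.   19.    3.]
 [ 433. -106.    7.]
 [ 516. -295.   23.]
 [ 741.  -65.    5.]
 [ 711. -214.   13.]
 [ 682.  205.   55.]]
[ 5.83888588e+02 -7.14773974e+01 -2.60661257e-01] 0.33854998848354284
top knob 151 [-54.8   6.8 110.3] [-66.9  -6.9  85.3] [-42.3  17.5 117.5]
top pawl 81 [ -40.4 -122.3   90.6] [ -45.1 -138.3   76. ] [ -35.2 -110.6   95. ]
top bolt 113 [ -0.3 149.7  91.3] [-21.7 145.1  76.3] [ 21.5 154.9  95.1]
scene knob 168 [-47.2   0.6 103.2] [-64.6  -9.6  85.4] [-38.1  15.8 115.4]
scene pawl 111 [ -35.1 -126.5   85.9] [ -43.8 -139.3   75. ] [ -31.2 -111.9   93.6]
scene bolt 132 [  4.8 147.1  86.2] [-17.3 142.4  75.2] [ 25.5 155.3  94.7]
```

```bash
cat >> h.py <<'E'
YAW=-0.2607; O=np.array([583.9,-71.5])
A=np.array([[np.cos(YAW),-np.sin(YAW)],[np.sin(YAW),np.cos(YAW)]])
def loc(): 
    s=status.state(); p=np.array(s["ee_pos"]); return np.r_[A.T@(p[:2]-O),p[2]].round(1)
def go(*targets):
    s=status.state(); M=R.from_quat(s["orientation"]).as_matrix(); p=np.array(s["ee_pos"])
    tx=M[:2,0]; print("t",round(s["time"],2),"loc",loc(),"spin to local -x/+y:",round(-np.degrees(YAW+np.pi-np.arctan2(tx[1],tx[0])),1), "F",np.round(np.array(s["contact_force"]),1),"open",round(s["opening"],1),"grip",round(s["grip_force"],1))
    for t in targets: print(t,(M.T@(np.r_[A@np.array(t[:2])+O,t[2]]-p)/1000).round(4))
E
python3 - <<'E'
from h import *
go((-14,-125,170))
E
```

```text
t 0.1 loc [-269.9 -622.   241.3] spin to local -x/+y: -330.0 F [-0.8 -0.  -1.2] open 85.7 grip 0.0
(-14, -125, 170) [-0.4703  0.302   0.0719]
```

```bash
python3 -m inch '[{"dp":[-0.047,0.030,0],"spin":3},{"dp":[-0.094,0.060,0],"spin":6},{"dp":[-0.141,0.090,0],"spin":10},{"dp":[-0.188,0.120,0.01],"spin":14},{"dp":[-0.235,0.151,0.02],"spin":18},{"dp":[-0.282,0.181,0.03],"spin":22},{"dp":[-0.330,0.211,0.04],"spin":26},{"dp":[-0.380,0.242,0.05],"spin":30},{"dp":[-0.430,0.273,0.06],"spin":30},{"dp":[-0.470,0.302,0.072],"spin":30}]' 0 40; python3 - <<'E'
from h import *
go((-14,-125,83),(-54,-125,83))
E
```

```text
time: 1.35
ee_pos: [539.3, -187.4, 169.8]
orientation: [0.129, 0.992, 0.0, 0.0]
contact_force: [1.2, -0.8, -0.7]
opening: 0.0
grip_force: 0.0
t 1.35 loc [ -13.2 -123.5  169.8] spin to local -x/+y: 0.1 F [ 1.2 -0.8 -0.7] open 0.0 grip 0.0
(-14, -125, 83) [ 0.0008 -0.0015  0.0868]
(-54, -125, 83) [ 0.0408 -0.0014  0.0868]
```

```bash
python3 -m inch '[{"dp":[0,0,0.04],"spin":0},{"dp":[0,0,0.075],"spin":0},{"dp":[0,-0.001,0.087],"spin":0},{"dp":[0,-0.001,0.087],"spin":0},{"dp":[0.008,-0.001,0.087],"spin":0},{"dp":[0.016,-0.001,0.087],"spin":0},{"dp":[0.023,-0.001,0.087],"spin":0},{"dp":[0.030,-0.001,0.087],"spin":0},{"dp":[0.036,-0.001,0.087],"spin":0},{"dp":[0.041,-0.001,0.087],"spin":0}]'; python3 - <<'E'
from h import *
go((-54,-125,83))
E
python3 -m inch '[{"dp":[0.002,0,0],"spin":0},{"dp":[0.002,0,0],"spin":0},{"dp":[-0.012,0,0],"spin":0},{"dp":[-0.025,0,0],"spin":0},{"dp":[-0.025,0,-0.06],"spin":0},{"dp":[-0.025,0,-0.1],"spin":0},{"dp":[-0.025,0.05,-0.1],"spin":0},{"dp":[-0.025,0.10,-0.1],"spin":0},{"dp":[-0.025,0.13,-0.1],"spin":0},{"dp":[-0.025,0.13,-0.1],"spin":0}]' 1; python3 - <<'E'
from h import *
c=capture("scene"); save(c,"s1.png",(140,180,200,140),4)
c=capture("top"); P=cloud(c); L=P.copy(); L[...,:2]=(P[...,:2]-O)@A
x,y,z=L[...,0],L[...,1],L[...,2]
B=L[(z>75)&(z<105)&(y<-85)&(y>-150)&(abs(x)<110)]; print(len(B),B.mean(0) if len(B) else 0)
go((-54.6,6,100))
E
```

```text
time: 2.6
ee_pos: [496.8, -179.5, 83.1]
orientation: [0.13, 0.992, 0.0, -0.001]
contact_force: [-0.3, -0.9, 0.2]
opening: -0.1
grip_force: 0.0
t 2.6 loc [ -56.4 -126.8   83.1] spin to local -x/+y: 0.0 F [-0.3 -0.9  0.2] open -0.1 grip 0.0
(-54, -125, 83) [-0.0024  0.0018  0.0001]
time: 3.85
ee_pos: [556.5, -58.2, 183.2]
orientation: [0.128, 0.992, 0.0, -0.0]
contact_force: [-0.3, -0.4, -0.0]
opening: 85.4
grip_force: 0.0
0 0
t 3.95 loc [-30.2   3.7 183.1] spin to local -x/+y: 0.1 F [0.2 0.6 1.1] open 85.3 grip 0.0
(-54.6, 6, 100) [0.0244 0.0024 0.0832]
```

View pics/s1.png

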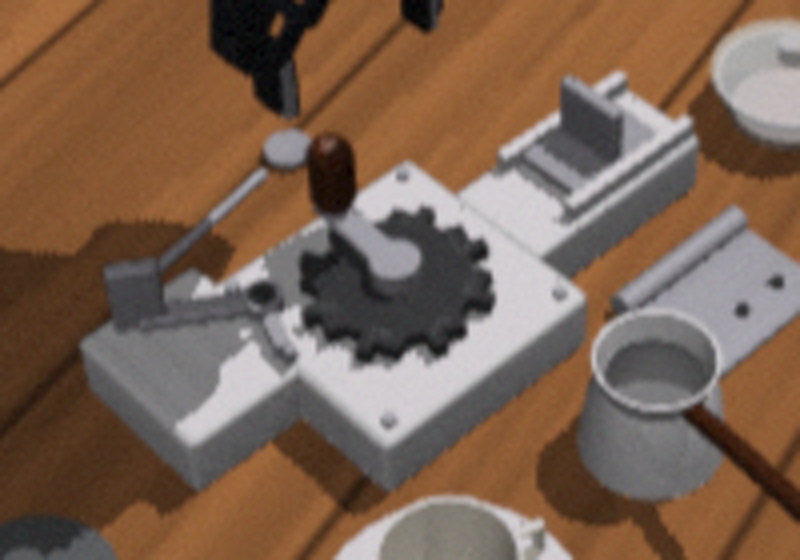

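The pawl is off: its tab has swung across to (132,290) and the nose is clear of the wheel. Next is the knob.

```bash
python3 -m inch '[{"dp":[0.012,0.001,0],"spin":0},{"dp":[0.0245,0.0025,0.01],"spin":0},{"dp":[0.0245,0.0025,0.05],"spin":0},{"dp":[0.0245,0.0025,0.08],"spin":0},{"dp":[0.0245,0.0025,0.095],"spin":0},{"dp":[0.0245,0.0025,0.095],"spin":0},{"dp":[0.0245,0.0025,0.095],"spin":0},{"dp":[0.0245,0.0025,0.095],"spin":0},{"dp":[0.0245,0.0025,0.095],"spin":0},{"dp":[0.0245,0.0025,0.095],"spin":0}]' 1; python3 -m inch '[{"dp":[0,0,0],"spin":0},{"dp":[0,0,0],"spin":0},{"dp":[0,0,0],"spin":0},{"dp":[0,0,0],"spin":0},{"dp":[0,0,0],"spin":0},{"dp":[0,0,0],"spin":0},{"dp":[0,0,0],"spin":0},{"dp":[0,0,0],"spin":0},{"dp":[0,0,0],"spin":0},{"dp":[0,0,0],"spin":0}]' 0 50;  python3 - <<'E'
from h import *
go((-54.6,6,88))
def arc(a0,a1,n=10):
    a=np.linspace(a0,a1,n+1)[1:]
    print([[float(round(.055*(np.cos(a0)-np.cos(t)),4))*-1, round(float(.055*(np.sin(t)-np.sin(a0))),4)] for t in a])
arc(.11,1.11)
E
```

```text
time: 5.2
ee_pos: [532.8, -51.7, 88.7]
orientation: [0.13, 0.992, 0.0, 0.0]
contact_force: [0.2, 0.3, -0.0]
opening: 85.5
grip_force: 0.0
time: 6.45
ee_pos: [532.8, -51.4, 88.6]
orientation: [0.129, 0.992, 0.0, 0.0]
contact_force: [-2.0, 4.8, 5.2]
opening: 24.9
grip_force: 49.3
t 6.45 loc [-54.5   6.3  88.6] spin to local -x/+y: 0.1 F [-2.   4.8  5.2] open 24.9 grip 49.3
(-54.6, 6, 88) [ 0.0001 -0.0003  0.0006]
[[-0.0009, 0.0054], [-0.0023, 0.0107], [-0.0042, 0.0159], [-0.0067, 0.0208], [-0.0096, 0.0255], [-0.013, 0.0298], [-0.0167, 0.0338], [-0.0209, 0.0374], [-0.0254, 0.0405], [-0.0302, 0.0432]]
```

```bash
python3 -m inch '[{"dp":[-0.001,0.0055,0],"spin":0},{"dp":[-0.0025,0.0105,0],"spin":0},{"dp":[-0.004,0.016,0],"spin":0},{"dp":[-0.0065,0.021,0],"spin":0},{"dp":[-0.0095,0.0255,0],"spin":0},{"dp":[-0.013,0.030,0],"spin":0},{"dp":[-0.0165,0.034,0],"spin":0},{"dp":[-0.021,0.0375,0],"spin":0},{"dp":[-0.0255,0.0405,0],"spin":0},{"dp":[-0.030,0.043,0],"spin":0}]'; cat >> h.py <<'E'
def crank(da,n=10):
    s=status.state(); l=loc(); a0=np.arctan2(l[1],-l[0]); f=np.array(s["contact_force"]); fl=A.T@f[:2]
    tan=np.array([np.sin(a0),np.cos(a0)]); rad=np.array([-np.cos(a0),np.sin(a0)])
    print("t",s["time"],"loc",l,"ang",round(a0%(2*np.pi),3),"r",round(np.hypot(*l[:2]),1),"Ftan",(fl@tan).round(1),"Frad",(fl@rad).round(1),"grip",round(s["grip_force"],1),round(s["opening"],1))
    a=a0+np.linspace(0,da,n+1)[1:]
    print([[round(float(.055*np.cos(t)*1+l[0]/1000),4), round(float(.055*np.sin(t)-l[1]/1000),4)] for t in a])
E
python3 -c "
from h import *
crank(.9)"
```

```text
time: 7.7
ee_pos: [567.1, -19.1, 88.4]
orientation: [0.13, 0.991, -0.002, -0.006]
contact_force: [-13.9, 4.0, 14.4]
opening: 24.1
grip_force: 50.7
t 7.7 loc [-29.8  46.3  88.4] ang 0.999 r 55.1 Ftan -12.0 Frad 8.1 grip 50.7 24.1
[[-0.0043, 0.0024], [-0.0088, 0.0045], [-0.0134, 0.0062], [-0.0182, 0.0075], [-0.0231, 0.0083], [-0.028, 0.0087], [-0.033, 0.0086], [-0.0379, 0.0081], [-0.0428, 0.0071], [-0.0475, 0.0058]]
```

```bash
cat >> h.py <<'E'
def arc(a0,a1,n=10):
    for t in np.linspace(a0,a1,n+1)[1:]: print([round(float(.055*(np.cos(t)-np.cos(a0))),4), round(float(.055*(np.sin(t)-np.sin(a0))),4)],end=" ")
    print()
E
python3 -c "
from h import *
arc(1.11,1.9);arc(1.9,2.4);arc(2.4,2.9);arc(2.9,3.4);arc(3.4,3.9);arc(3.9,4.4)"
```

```text
[-0.004, 0.0018] [-0.0081, 0.0032] [-0.0123, 0.0044] [-0.0165, 0.0052] [-0.0208, 0.0056] [-0.0252, 0.0057] [-0.0295, 0.0055] [-0.0338, 0.0049] [-0.0381, 0.004] [-0.0422, 0.0028] 
[-0.0026, -0.001] [-0.0051, -0.002] [-0.0076, -0.0032] [-0.01, -0.0046] [-0.0123, -0.006] [-0.0146, -0.0076] [-0.0168, -0.0093] [-0.0189, -0.011] [-0.0209, -0.0129] [-0.0228, -0.0149] 
[-0.0018, -0.0021] [-0.0035, -0.0042] [-0.0051, -0.0065] [-0.0066, -0.0088] [-0.0079, -0.0112] [-0.0092, -0.0136] [-0.0103, -0.0162] [-0.0113, -0.0187] [-0.0121, -0.0213] [-0.0128, -0.024] 
[-0.0006, -0.0027] [-0.001, -0.0054] [-0.0014, -0.0081] [-0.0015, -0.0109] [-0.0016, -0.0136] [-0.0015, -0.0164] [-0.0013, -0.0191] [-0.0009, -0.0218] [-0.0004, -0.0245] [0.0002, -0.0272] 
[0.0008, -0.0026] [0.0017, -0.0052] [0.0027, -0.0078] [0.0039, -0.0103] [0.0051, -0.0127] [0.0065, -0.0151] [0.008, -0.0174] [0.0097, -0.0196] [0.0114, -0.0217] [0.0132, -0.0238] 
[0.0019, -0.0019] [0.004, -0.0038] [0.0061, -0.0055] [0.0083, -0.0072] [0.0106, -0.0087] [0.013, -0.0101] [0.0154, -0.0114] [0.0179, -0.0126] [0.0204, -0.0136] [0.023, -0.0145]
```

```bash
python3 -m inch '[{"dp":[-0.004,0.002,0],"spin":0},{"dp":[-0.008,0.003,0],"spin":0},{"dp":[-0.0125,0.0045,0],"spin":0},{"dp":[-0.0165,0.005,0],"spin":0},{"dp":[-0.021,0.0055,0],"spin":0},{"dp":[-0.025,0.0055,0],"spin":0},{"dp":[-0.0295,0.0055,0],"spin":0},{"dp":[-0.034,0.005,0],"spin":0},{"dp":[-0.038,0.004,0],"spin":0},{"dp":[-0.042,0.003,0],"spin":0}]' >/dev/null
python3 -c "
from h import *
crank(.9)"
python3 -m inch '[{"dp":[-0.0025,-0.001,0],"spin":0},{"dp":[-0.005,-0.002,0],"spin":0},{"dp":[-0.0075,-0.003,0],"spin":0},{"dp":[-0.010,-0.0045,0],"spin":0},{"dp":[-0.0125,-0.006,0],"spin":0},{"dp":[-0.0145,-0.0075,0],"spin":0},{"dp":[-0.017,-0.0095,0],"spin":0},{"dp":[-0.019,-0.011,0],"spin":0},{"dp":[-0.021,-0.013,0],"spin":0},{"dp":[-0.023,-0.015,0],"spin":0}]' >/dev/null
python3 -c "
from h import *
crank(.9)"
```

```text
t 8.95 loc [15.7 53.  88.5] ang 1.859 r 55.3 Ftan -10.2 Frad 4.2 grip 50.0 24.5
[[-0.0046, -0.0019], [-0.0091, -0.0039], [-0.0134, -0.0063], [-0.0175, -0.0091], [-0.0213, -0.0123], [-0.0248, -0.0158], [-0.028, -0.0196], [-0.0308, -0.0237], [-0.0333, -0.028], [-0.0353, -0.0325]]
t 10.2 loc [39.7 38.5 88.5] ang 2.372 r 55.3 Ftan -8.1 Frad 0.2 grip 49.8 24.9
[[-0.0031, -0.0039], [-0.006, -0.0079], [-0.0086, -0.0121], [-0.0107, -0.0166], [-0.0125, -0.0212], [-0.0139, -0.026], [-0.0148, -0.0308], [-0.0152, -0.0357], [-0.0153, -0.0407], [-0.0148, -0.0456]]
```

Drag is still on, at 8–10 N. Carry on.

```bash
python3 -m inch '[{"dp":[-0.002,-0.002,0],"spin":0},{"dp":[-0.0035,-0.004,0],"spin":0},{"dp":[-0.005,-0.0065,0],"spin":0},{"dp":[-0.0065,-0.009,0],"spin":0},{"dp":[-0.008,-0.011,0],"spin":0},{"dp":[-0.009,-0.0135,0],"spin":0},{"dp":[-0.0105,-0.016,0],"spin":0},{"dp":[-0.0115,-0.0185,0],"spin":0},{"dp":[-0.012,-0.0215,0],"spin":0},{"dp":[-0.013,-0.024,0],"spin":0}]' >/dev/null
python3 -c "
from h import *
crank(.9)"
```

```text
t 11.45 loc [53.2 14.9 88.5] ang 2.869 r 55.2 Ftan -10.0 Frad -0.8 grip 49.8 24.2
[[-0.0009, -0.0049], [-0.0016, -0.0098], [-0.0018, -0.0147], [-0.0016, -0.0197], [-0.0009, -0.0246], [0.0001, -0.0294], [0.0017, -0.0341], [0.0036, -0.0387], [0.0059, -0.043], [0.0087, -0.0472]]
```

```bash
python3 -m inch '[{"dp":[-0.0005,-0.0025,0],"spin":0},{"dp":[-0.001,-0.0055,0],"spin":0},{"dp":[-0.0015,-0.008,0],"spin":0},{"dp":[-0.0015,-0.011,0],"spin":0},{"dp":[-0.0015,-0.0135,0],"spin":0},{"dp":[-0.0015,-0.0165,0],"spin":0},{"dp":[-0.0015,-0.019,0],"spin":0},{"dp":[-0.001,-0.022,0],"spin":0},{"dp":[-0.0005,-0.0245,0],"spin":0},{"dp":[0,-0.027,0],"spin":0}]' >/dev/null
python3 -c "
from h import *
crank(.9)"
```

```text
t 12.7 loc [ 53.2 -14.4  88.6] ang 3.406 r 55.1 Ftan -0.8 Frad -2.7 grip 51.7 24.5
[[0.0016, -0.0047], [0.0035, -0.0092], [0.0059, -0.0136], [0.0086, -0.0178], [0.0116, -0.0216], [0.0151, -0.0252], [0.0188, -0.0285], [0.0228, -0.0314], [0.027, -0.034], [0.0315, -0.0361]]
```

Drag has dropped to 0.8 N. I'll wind a bit further to confirm, then let go.

```bash
python3 -m inch '[{"dp":[0.001,-0.0025,0],"spin":0},{"dp":[0.0015,-0.005,0],"spin":0},{"dp":[0.0025,-0.008,0],"spin":0},{"dp":[0.004,-0.0105,0],"spin":0},{"dp":[0.005,-0.0125,0],"spin":0},{"dp":[0.0065,-0.015,0],"spin":0},{"dp":[0.0065,-0.015,0],"spin":0},{"dp":[0.0065,-0.015,0],"spin":0},{"dp":[0.0065,-0.015,0],"spin":0},{"dp":[0.0065,-0.015,0],"spin":0}]' >/dev/null
python3 -c "
from h import *
crank(.9)"
python3 -m inch '[{"dp":[0,0,0],"spin":0},{"dp":[0,0,0],"spin":0},{"dp":[0,0,0],"spin":0},{"dp":[0,0,0],"spin":0},{"dp":[0,0,0],"spin":0},{"dp":[0,0,0],"spin":0},{"dp":[0,0,-0.03],"spin":0},{"dp":[0,0,-0.06],"spin":0},{"dp":[0,0,-0.08],"spin":0},{"dp":[0,0,-0.08],"spin":0}]' 1
python3 -c "
from h import *
go((0,180,168),(0,175,83),(0,131,83))"
```

```text
t 13.95 loc [ 46.5 -29.4  88.6] ang 3.705 r 55.0 Ftan 0.2 Frad -3.5 grip 51.7 24.5
[[0.0028, -0.0041], [0.006, -0.0078], [0.0095, -0.0113], [0.0133, -0.0145], [0.0174, -0.0173], [0.0217, -0.0197], [0.0263, -0.0217], [0.0309, -0.0234], [0.0357, -0.0245], [0.0406, -0.0253]]
time: 15.2
ee_pos: [622.7, -111.6, 170.2]
orientation: [0.129, 0.992, 0.0, 0.002]
contact_force: [-0.5, -0.2, 0.1]
opening: 85.1
grip_force: 0.0
t 15.2 loc [ 47.9 -28.8 170.2] spin to local -x/+y: 0.1 F [-0.5 -0.2  0.1] open 85.1 grip 0.0
(0, 180, 168) [0.0477 0.2088 0.0022]
(0, 175, 83) [0.048  0.2037 0.0872]
(0, 131, 83) [0.0481 0.1597 0.0872]
```

```bash
python3 -m inch '[{"dp":[0.012,0.052,0],"spin":0},{"dp":[0.024,0.105,0],"spin":0},{"dp":[0.036,0.158,0],"spin":0},{"dp":[0.048,0.209,0],"spin":0},{"dp":[0.048,0.209,0],"spin":0},{"dp":[0.048,0.209,0],"spin":0},{"dp":[0.048,0.209,0.04],"spin":0},{"dp":[0.048,0.209,0.075],"spin":0},{"dp":[0.048,0.209,0.087],"spin":0},{"dp":[0.048,0.209,0.087],"spin":0}]' 0
python3 -m inch '[{"dp":[0,-0.005,0],"spin":0},{"dp":[0,-0.010,0],"spin":0},{"dp":[0,-0.015,0],"spin":0},{"dp":[0,-0.020,0],"spin":0},{"dp":[0,-0.025,0],"spin":0},{"dp":[0,-0.030,0],"spin":0},{"dp":[0,-0.034,0],"spin":0},{"dp":[0,-0.038,0],"spin":0},{"dp":[0,-0.042,0],"spin":0},{"dp":[0,-0.042,0],"spin":0}]'
python3 -c "
from h import *
go((0,137,83))"
```

```text
time: 16.45
ee_pos: [629.0, 101.5, 80.8]
orientation: [0.13, 0.991, -0.001, -0.001]
contact_force: [-0.5, -0.3, 0.1]
opening: 0.1
grip_force: 0.0
time: 17.7
ee_pos: [617.8, 61.5, 81.0]
orientation: [0.13, 0.992, -0.0, -0.001]
contact_force: [0.5, 1.5, 0.3]
opening: 0.1
grip_force: 0.8
t 17.7 loc [ -1.5 137.3  81. ] spin to local -x/+y: 0.0 F [0.5 1.5 0.3] open 0.1 grip 0.8
(0, 137, 83) [-0.0015 -0.0003 -0.002 ]
```

Force is only about 1.5 N, so the bolt isn't at its stop yet. I'll push further.

```bash
python3 -m inch '[{"dp":[0,-0.002,0],"spin":0},{"dp":[0,-0.003,0],"spin":0},{"dp":[0,-0.004,0],"spin":0},{"dp":[0,-0.005,0],"spin":0},{"dp":[0,-0.006,0],"spin":0},{"dp":[0,-0.006,0],"spin":0},{"dp":[0,-0.006,0],"spin":0},{"dp":[0,-0.006,0],"spin":0},{"dp":[0,-0.006,0],"spin":0},{"dp":[0,-0.006,0],"spin":0}]'
python3 -c "
from h import *
go((0,137,83))"
```

```text
time: 18.95
ee_pos: [617.7, 60.7, 81.1]
orientation: [0.129, 0.992, 0.003, 0.002]
contact_force: [1.2, 16.0, 0.1]
opening: 0.4
grip_force: 7.7
t 18.95 loc [ -1.4 136.5  81.1] spin to local -x/+y: 0.1 F [ 1.2 16.   0.1] open 0.4 grip 7.7
(0, 137, 83) [-0.0014  0.0006 -0.0019]
```

It's against the stop: 16 N and no more travel. Back off, rise and check.

```bash
python3 -m inch '[{"dp":[0,0.01,0],"spin":0},{"dp":[0,0.025,0],"spin":0},{"dp":[0,0.03,0],"spin":0},{"dp":[0,0.03,-0.05],"spin":0},{"dp":[0,0.03,-0.11],"spin":0},{"dp":[0.06,0.03,-0.15],"spin":0},{"dp":[0.12,0.03,-0.15],"spin":0},{"dp":[0.18,0.03,-0.15],"spin":0},{"dp":[0.2,0.03,-0.15],"spin":0},{"dp":[0.2,0.03,-0.15],"spin":0}]'
python3 - <<'E'
from h import *
c=capture("scene"); save(c,"s2.png",(140,180,200,140),4)
for n in("top","scene"):
    c=capture(n); P=cloud(c); L=P.copy(); L[...,:2]=(P[...,:2]-O)@A
    x,y,z=L[...,0],L[...,1],L[...,2]
    for B in (L[(z>75)&(z<100)&(y<-85)&(y>-150)&(abs(x)<110)],L[(z>75)&(z<100)&(y>100)&(y<190)&(abs(x)<30)],L[(z>80)&(z<120)&(np.hypot(x,y)<75)]): print(n,len(B),B.mean(0).round(1) if len(B) else 0)
E
```

```text
time: 20.2
ee_pos: [429.8, 136.4, 231.8]
orientation: [0.129, 0.992, 0.0, 0.0]
contact_force: [1.5, -1.0, -0.3]
opening: 0.1
grip_force: 0.0
top 89 [ -75.4 -111.9   90.1]
top 104 [ -1.  118.2  91.7]
top 168 [ 44.4 -27.  108.3]
scene 112 [ -70.4 -115.8   86.4]
scene 137 [  5.  115.1  86.2]
scene 213 [ 53.7 -33.7 101.6]
```

View pics/s2.png

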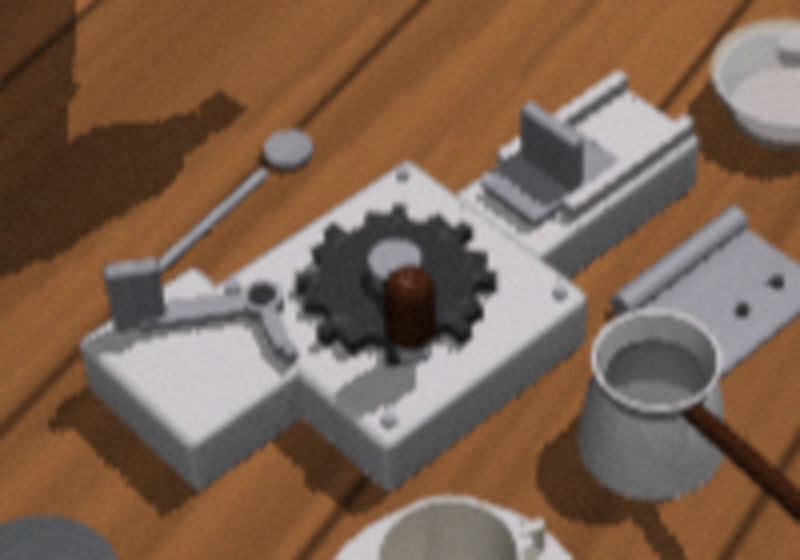

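The picture shows the bolt tab pushed in at (550,150), measured at y = 118 mm. The pawl is off at (132,290), the knob is at (408,305), and the bystanders haven't moved.

```bash
python3 -c "
from plant import order
print(order.job_done())"
```

```text
the job is handed in; nothing more can be done
None
```

The job is handed in; no verdict came back, but my last check showed the pawl off, the crank wound back to about 3.7 rad (drag dropped away by about 3.4 rad), the bolt in at its stop, and the nearby things in view where they were.

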